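# Prop up the drawing-box lid on its stay

### The arm

A 6-joint arm with a two-finger parallel gripper is mounted at the origin on the work surface. World frame = base frame: x ahead of the robot, y to its left, z up, the work surface at z = 0. Lengths are in m, angles in rad, forces in N, time in s.
With the tool pointing down it reaches from about 0.425 to 0.95 m from the base axis. Payload 3.5 kg.
Tool frame: the origin (TCP) lies midway between the tips of the shut fingers; the grasp point (between the pads) lies 19 mm behind it; z points along the fingers, y is the line along which they close (so a half turn about z gives the same grasp; the last joint's range is limited). The gripper opens to 85 mm and grips with 20 to 120 N. Pads are 22 mm wide; open, the fingers measure 114 mm over their backs; the gripper's body (76 mm by 85 mm) begins 54 mm behind the grasp point. The pads swing forward as they close: fully open they stand 13 mm farther back than shut.
Start: joints at [-1.382, 0.286, 1.577, -0, 1.279, -0.15], TCP at [0.224, -0.637, 0.231] pointing down, gripper open.
Joint ranges: [-2.77, 2.77], [-0.9, 2.22], [0.21, 2.48], [-1.53, 4.67], [0.24, 2.81], [-2.84, 2.84]. Speed limits (rad/s): [2.79, 2.79, 3.14, 3.14, 3.14, 3.14].

### API

Orientations are given as a unit quaternion [x, y, z, w].
In Python, from plant import ctrl gives the robot as it stands. The module is installed in compiled form; this text tells all that it offers.
- The arm moves only by the shell command python3 -m inch 'ROWS' [FORCE]. ROWS is JSON, a list of rows, each a list of 5 numbers: the closure, from 0 (fully open) to 1 (shut), then the shift along the tool's x, y, z in m, then the turn about the tool's z in degrees. A call has 1 to 5 rows; each row is the pose to reach, as a shift and turn from the pose commanded when the call began, along the tool's axes at that moment; what a row does not reach only later rows make up. A row lasts 1/12 s, in which the tool goes at most 41.7 mm and 7.16 degrees, less where a joint would pass 70% of its speed; a pose out of reach is approached as far as the arm can. A call with a gripper value outside its range is refused whole. The fingers move at their own pace and stop on an object; FORCE is the grip in N (left out, the last holds). Time passes only in rows, so rows that repeat a pose let the fingers close. It gives the time, the measured TCP pose, the force, the opening and the grip force at its end, in the units of the state.
- ctrl.get_state(): the state, without advancing time (a new reading comes with each control period).
- ctrl.read_camera(name): name is "scene" or "top" or "wrist"; returns a dict with "pixels" (384x512x3 uint8, red, green, blue), "depth" (384x512 float32, m along the optical axis (not along the pixel's ray), 0 where there is no reading), "fx", "fy", "cx", "cy" (pixels), "D" ([k1, k2, p1, p2, k3] as OpenCV has them; the pictures are not rectified), "xyz" and "rotation" of the camera in the world; the wrist camera has in their place "mount" (4x4, takes a point from camera to tool coordinates, whose origin is the TCP and whose axes are the flange's). Camera axes: x right, y down, z forward; pixel columns grow to the right and rows downward; lengths in m; the calibration is good to about 2 mm. A picture is of the moment at which its call begins: read the wrist's pose just before it.
- ctrl.sign_off(): hands the job in; it is judged then, once.
Trained networks look in a picture, given as the dict that the camera call returned (one of the last four; its "shot" number tells which), for a name from the list of things; names that differ only in an ending like _2 or _b are one class to them, and where a whole thing is asked for, a point or a joint stands for the part that bears it (a point fixed in the world has none). Each returns a list of dicts, best first, with "score" (0 to 1); they miss things now and then, are a little off and sometimes report something else, mostly with a low value. They report only what shows in the picture. A call takes as long as a camera call.
- ctrl.spot_in(query, picture): "at" ([column, row] in pixels, amid what is visible of it).
- ctrl.tip_of(query, picture): "at" ([column, row] in pixels: a listed point, or the origin of a listed thing).
The state is a dict: "time": time; "qpos": joint angles; "dq": joint speeds; "joint_efforts": joint torques, N m; "eef_pos": TCP position; "tcp_rot": TCP orientation; "contact_force": force on the tool from outside, world axes, zero at the start; "wrist_torque": the same for the moment, N m; "opening": opening from 0.0 (shut) to 1.0 (fully open); "finger_force": force on a finger pad.
Only numpy, scipy, OpenCV 4.12 (cv2) and the standard library are available. Lean on these libraries where they do the work, as an engineer would, in place of code of your own. Each camera call takes 0.05 s, during which the arm holds its last target. There are 200 camera calls.

### The job

Set up the wooden drawing box as a sloping drawing board: swing its lid right back by the blue tab until it leans open by itself, flip the orange stay inside fully up to its stop, then lower the lid gently, without dropping it, until it rests on the tip of the stay. Let go of everything, and leave the caddy, tumbler, sharpener and dish where they stand.

Things in the scene. Friction and masses are not known exactly. Their poses are not given: they have to be found in the camera images.
- drawing_box: Pale wooden drawing box, 180 mm (its x) by 220 mm (its y) by 80 mm high without the lid, walls 8 mm, inner floor 8 mm up with flat paper and pencils (below 18 mm) on it; heavy, it does not move on the counter. Origin: centre of its underside, z up. The lid's hinge runs along the top of the +x wall, parallel to y, at box (90, y, 80) mm; the blue tab is at the -x side.
- lid (a joint): Angle of the lid (rad) about its hinge: 0 shut, 1.57 upright, 1.87 at its stop, leaning back beyond the hinge. The lid is a darker wooden board 180 x 220 x 10 mm, 0.2 to 0.45 kg, its underside level with the box's top edge when shut. The hinge is almost free: gravity closes the lid from anywhere before about 1.4, and beyond about 1.65 it falls back to the stop and stays there. Resting on the fully raised stay it reads about 0.59.
- tab_grip (a point): Grip point in the middle (of width and thickness) of the lid's blue tab, a flat plate 30 mm wide (along the hinge), 10 mm thick, which sticks out 52 mm from the lid's free edge in the plane of the lid. This point is 212 mm from the hinge line (32 mm beyond the lid's edge) and 5 mm above the underside plane; shut, it is at box (-122, 0, 85) mm. Gripped across its 30 mm width it can pivot between the fingers as the lid swings.
- stay (a joint): Angle of the stay (rad): 0 folded down level inside the box, 1.57 upright, 1.693 at its stop, leaning slightly towards the tab side, where it stays by itself. The stay turns about a steel rod parallel to the hinge, at box (-30, y, 62) mm. Folded it points from the rod towards the hinge; it swings up and over towards the tab side. It turns easily with slight friction. It cannot be raised while the lid is shut. The lid's weight on its tip holds it against the stop.
- stay_grip (a point): Grip point on the centreline of the orange stay, a bar 20 mm wide (along the hinge direction), 10 mm thick, on the box's middle line; this point is 68 mm from the stay's pivot and at box (38, 0, 62) mm when folded. Gripped across its 20 mm width it can pivot between the fingers as the stay turns.
- stay_tip (a point): Centre of the stay's round smooth black plastic end (radius 7 mm, 20 mm wide), 98 mm from the pivot; the lid's underside comes to rest on it.
- caddy: Bystander: green round rotating caddy of coloured pencils on a white foot, 136 mm across, about 175 mm high with pencils; its tray turns freely on the foot and may turn. Origin: centre of the foot's underside.
- tumbler: Bystander: glass tumbler 80 mm across, 110 mm high, with wooden dowels up to 180 mm high. Origin: centre of the underside.
- sharpener: Bystander: yellow plastic desk sharpener, 60 x 70 x 60 mm, with a small steel crank. Origin: centre of the underside.
- dish: Bystander: grey ceramic dish, 120 mm across, 40 mm high. Origin: centre of the underside.

How it is judged:
On the way, in this order (a step that is already met when the one before it is completed fails the run):
1. the lid leans open past upright (over 1.62 rad) (value of joint lid above 1.62 rad), for 0.2 s.
2. the stay stands fully up (over 1.5 rad) while the lid is still clear above it (value of joint stay above 1.5 rad and value of joint lid above 0.8 rad), for 0.2 s.
At the end, for the whole second after the job is handed in: The stay is up (over 1.5 rad) and the lid lies at rest on its tip (lid angle 0.50 to 0.69 rad, moving slower than 0.05 rad/s) with the robot touching nothing; the caddy, tumbler, sharpener and dish are upright (within 0.2 rad) and within 30 mm of where they began (value of joint stay above 1.5 rad and value of joint lid between 0.5 and 0.69 rad and velocity of joint lid between -0.05 and 0.05 rad/s and distance of each of caddy, tumbler, sharpener, dish from where it was at the start of the episode below 0.03 m and angle between each of caddy, tumbler, sharpener, dish's own z axis and vertical below 0.2 rad).
It fails at once if the lid is dropped: it swings towards shut faster than 3.5 rad/s (velocity of joint lid below -3.5 rad/s).
It fails at once if the pencil caddy is shifted over 30 mm or tipped (distance of caddy from where it was at the start of the episode above 0.03 m or angle between caddy's own z axis and vertical above 0.2 rad).
It fails at once if the tumbler of dowels is shifted over 30 mm or tipped (distance of tumbler from where it was at the start of the episode above 0.03 m or angle between tumbler's own z axis and vertical above 0.2 rad).
It fails at once if the sharpener is shifted over 30 mm or tipped (distance of sharpener from where it was at the start of the episode above 0.03 m or angle between sharpener's own z axis and vertical above 0.2 rad).
It fails at once if the dish is shifted over 30 mm or tipped (distance of dish from where it was at the start of the episode above 0.03 m or angle between dish's own z axis and vertical above 0.2 rad).
It also fails if it takes over 70 s, if anything falls off the work surface, if the arm or the gripper's body presses on something with over 40 N, if the wrist force passes 120 N, or if a joint passes its speed limit or range.

## Working session

There is one attempt and no reset: what is moved stays moved. The work goes in short steps, Python scripts to look and compute and a shell command to move; the robot and the scene stay as the last step left them, time stands still between calls to the robot, and variables do not carry over. Pictures are saved under pics/ and viewed, at most 10 in all, crops included, and the job is handed in when it is done.

```bash
mkdir -p pics
cat > h.py <<'E'
import numpy as np, cv2
from scipy.spatial.transform import Rotation as R
from plant import ctrl
def cam(n):
    s=ctrl.get_state(); p=ctrl.read_camera(n)
    if 'mount' in p:
        T=np.eye(4);T[:3,:3]=R.from_quat(s['tcp_rot']).as_matrix();T[:3,3]=s['eef_pos'];T=T@np.array(p['mount'])
    else:
        T=np.eye(4);r=np.array(p['rotation']);T[:3,:3]=r if r.shape==(3,3) else R.from_quat(r).as_matrix();T[:3,3]=p['xyz']
    p['T']=T; return p
def ray(p,uv):
    K=np.array([[p['fx'],0,p['cx']],[0,p['fy'],p['cy']],[0,0,1.]])
    x=cv2.undistortPoints(np.array([[uv]],float),K,np.array(p['D'],float))[0,0]
    return np.array([x[0],x[1],1.])
def pt(p,uv,d=None):
    if d is None:
        u,v=np.round(uv).astype(int);w=p['depth'][max(v-2,0):v+3,max(u-2,0):u+3];d=np.median(w[w>0]) if (w>0).any() else np.nan
    return p['T'][:3,:3]@(ray(p,uv)*d)+p['T'][:3,3]
def onz(p,uv,z):
    r=p['T'][:3,:3]@ray(p,uv);o=p['T'][:3,3];return o+r*(z-o[2])/r[2]
def save(p,n): cv2.imwrite('pics/'+n,p['pixels'][:,:,::-1])
def st():
    s=ctrl.get_state();print('t',s['time'],'pos',np.round(s['eef_pos'],4),'rot',np.round(R.from_quat(s['tcp_rot']).as_matrix(),3).tolist(),'F',np.round(s['contact_force'],1),'op',s['opening'],'q',np.round(s['qpos'],3))
E
python3 - <<'E'
from h import *
st()
for n in('scene','top'):
    p=cam(n);save(p,n+'0.png');print(n,p['T'].round(3).tolist())
    for q in['drawing_box','lid','tab_grip','caddy','tumbler','sharpener','dish']:
        for f in(ctrl.spot_in,ctrl.tip_of):
            try:
                r=f(q,p)
                if r: print(q,f.__name__,np.round(r[0]['at'],1),round(r[0]['score'],2),pt(p,r[0]['at']).round(3), onz(p,r[0]['at'],.085 if 'tab' in q else 0).round(3))
            except Exception as e: print(q,e)
a=cv2.imread('pics/scene0.png');b=cv2.imread('pics/top0.png')
cv2.imwrite('pics/both0.png',cv2.resize(np.vstack([a,b]),(400*1,600)))
E
```

```text
t 0.0 pos [ 0.2243 -0.636   0.2299] rot [[0.943, 0.332, -0.0], [0.332, -0.943, 0.002], [0.0, -0.002, -1.0]] F [-0.5  0.6  0.3] op 1.0003576885945333 q [-1.382  0.287  1.578  0.     1.279 -0.15 ]
scene [[-0.57, 0.69, -0.446, 1.093], [0.821, 0.483, -0.304, 0.337], [0.006, -0.54, -0.842, 1.094], [0.0, 0.0, 0.0, 1.0]]
drawing_box call [271.8 200.3] 0.75 [0.55  0.042 0.09 ] [0.502 0.016 0.   ]
drawing_box call [270.8 205.5] 0.59 [0.568 0.05  0.091] [0.52  0.024 0.   ]
lid call [268.9 195.7] 0.59 [0.542 0.027 0.091] [ 0.492 -0.001  0.   ]
lid it knows: caddy, dish, drawing_box, sharpener, stay_grip, stay_tip, tab_grip, tumbler
tab_grip call [265.9 196. ] 0.83 [0.548 0.02  0.09 ] [0.545 0.018 0.085]
tab_grip call [236.2 211.7] 0.85 [ 0.642 -0.021  0.091] [ 0.639 -0.023  0.085]
caddy call [186.1 121.1] 0.58 [ 0.446 -0.376  0.077] [ 0.396 -0.43   0.   ]
caddy call [185.8 134.2] 0.64 [ 0.492 -0.338  0.078] [ 0.446 -0.39   0.   ]
tumbler call [344.  278.4] 0.64 [0.608 0.333 0.01 ] [0.603 0.333 0.   ]
tumbler call [341.8 287.2] 0.77 [0.67  0.34  0.093] [0.631 0.34  0.   ]
sharpener call [154.7 1
[... 745 characters left out ...]
 0.09 ] [0.524 0.011 0.085]
tab_grip call [258.  158.9] 0.57 [ 0.644 -0.016  0.089] [ 0.644 -0.016  0.085]
caddy call [381.5 227.3] 0.83 [ 0.447 -0.38   0.085] [ 0.445 -0.406  0.   ]
caddy call [376.8 227.1] 0.88 [ 0.447 -0.378  0.047] [ 0.446 -0.391  0.   ]
tumbler call [138.8 165.3] 0.79 [0.627 0.348 0.051] [0.633 0.364 0.   ]
tumbler call [147.  170.3] 0.95 [0.606 0.31  0.095] [0.618 0.337 0.   ]
sharpener call [368.2 165.7] 0.98 [ 0.632 -0.349  0.059] [ 0.64  -0.365  0.   ]
sharpener call [364.9 167.4] 0.91 [ 0.627 -0.339  0.06 ] [ 0.634 -0.355  0.   ]
dish call [137.5 241.5] 0.86 [0.393 0.359 0.004] [0.392 0.361 0.   ]
dish call [141.  240.5] 0.64 [0.396 0.348 0.005] [0.396 0.349 0.   ]
```

View pics/top0.png

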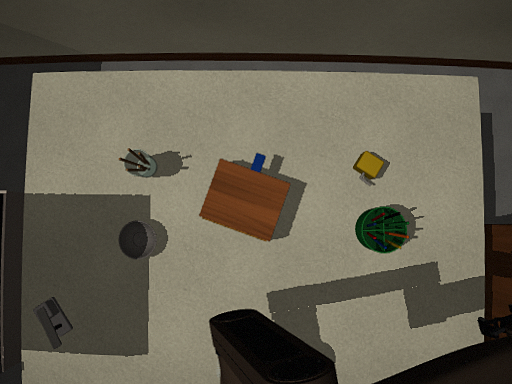

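View pics/scene0.png

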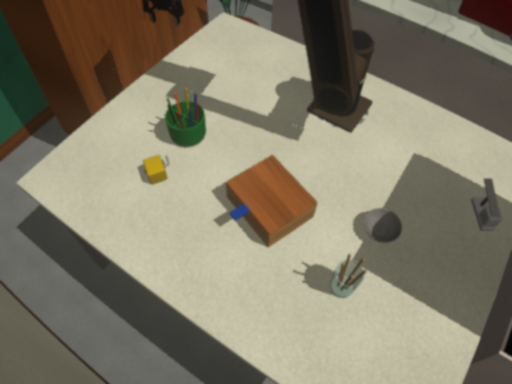

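Top: lid centre about (245,200), with the tab at (258,160) on the far side, so the hinge is nearest the robot. The surroundings are clear: tumbler (140,163), dish (137,240), caddy (382,229), sharpener (369,165). Next I'll fit the lid exactly.

```bash
cat > fit.py <<'E'
from h import *
def cloud(p):
    h,w=p['depth'].shape;K=np.array([[p['fx'],0,p['cx']],[0,p['fy'],p['cy']],[0,0,1.]])
    u,v=np.meshgrid(np.arange(w),np.arange(h));x=cv2.undistortPoints(np.stack([u,v],-1).reshape(-1,1,2).astype(float),K,np.array(p['D'],float))[:,0]
    d=p['depth'].ravel();P=np.c_[x*d[:,None],d]@p['T'][:3,:3].T+p['T'][:3,3];P[d<=0]=np.nan
    return P,p['pixels'].reshape(-1,3).astype(int)
E
python3 - <<'E'
from fit import *
for n in('top','scene'):
    P,c=cloud(cam(n))
    m=(abs(P[:,2]-.09)<.012)&(P[:,0]>.38)&(P[:,0]<.75)&(abs(P[:,1])<.2)
    blue=m&(c[:,2]>c[:,0]+30); wood=m&(c[:,0]>c[:,2]+20)
    rc=cv2.minAreaRect(P[wood][:,:2].astype(np.float32)*1000)
    b=P[blue].mean(0); cw=P[wood].mean(0)
    print(n,wood.sum(),blue.sum(),'z',np.median(P[wood][:,2]),rc,'cen',cw[:2],'tab',b,np.degrees(np.arctan2(*(cw-b)[1::-1])))
    print(cv2.boxPoints(rc).round(1).tolist())
E
```

```text
top 4700 168 z 0.08910165154588678 ((548.9067993164062, 14.227066040039062), (220.38677978515625, 236.0176239013672), 70.71341705322266) cen [0.52376287 0.02239968] tab [ 0.63371197 -0.01486128  0.08907516] 161.2788463288821
[[401.1000061035156, -50.79999923706055], [623.9000244140625, -128.8000030517578], [696.7000122070312, 79.30000305175781], [473.8999938964844, 157.1999969482422]]
scene 3865 169 z 0.09014167815216245 ((524.8609619140625, 22.22753143310547), (223.15289306640625, 185.9407196044922), 70.64806365966797) cen [0.53211459 0.02653504] tab [ 0.63641305 -0.01458532  0.08983459] 158.48283314843022
[[400.20001220703125, -52.20000076293945], [575.5999755859375, -113.9000015258789], [649.5999755859375, 96.69999694824219], [474.1000061035156, 158.3000030517578]]
```

Box centre (0.524, 0.022), box +x at 160.7°. Once turned by +38.7°, tool x is −box x and tool y is box y. I'll turn, rise, and travel to above the tab.

```bash
python3 -m inch '[[0,0,0,-0.02,7],[0,0,0,-0.04,14],[0,0,0,-0.06,21],[0,0,0,-0.07,28],[0,0,0,-0.07,35]]' 40 >/dev/null
python3 -m inch '[[0,0,0,0,3.7],[0,0,0,0,3.7]]'
python3 -c "from h import *;st()"
python3 -m inch '[[0,0.010,-0.04,0,0],[0,0.020,-0.08,0,0],[0,0.031,-0.12,0,0],[0,0.041,-0.16,0,0],[0,0.052,-0.20,0,0]]' >/dev/null
python3 -c "from h import *;st()"
python3 -m inch '[[0,0.010,-0.04,0,0],[0,0.020,-0.08,0,0],[0,0.031,-0.12,0,0],[0,0.041,-0.16,0,0],[0,0.052,-0.20,0,0]]' >/dev/null
python3 -c "from h import *;st()"
python3 -m inch '[[0,0.010,-0.04,0,0],[0,0.020,-0.08,0,0],[0,0.031,-0.12,0,0],[0,0.041,-0.16,0,0],[0,0.052,-0.20,0,0]]' >/dev/null
python3 -c "from h import *;st()"
python3 -m inch '[[0,0.010,-0.04,0,0],[0,0.020,-0.08,0,0],[0,0.031,-0.12,0,0],[0,0.031,-0.12,0,0],[0,0.031,-0.12,0,0]]' >/dev/null
python3 - <<'E'
from fit import *
st()
p=cam('wrist');save(p,'w1.png')
for q in['tab_grip']:
    for f in(ctrl.spot_in,ctrl.tip_of):
        for r in f(q,p)[:2]: print(r,onz(p,r['at'],.09))
P,c=cloud(p)
m=(abs(P[:,2]-.09)<.012)&(P[:,0]>.38)
blue=m&(c[:,2]>c[:,0]+30)
print(blue.sum(),P[blue].mean(0),cv2.minAreaRect(P[blue][:,:2].astype(np.float32)*1000))
E
```

```text
time: 2.08
eef_pos: [0.2244, -0.6367, 0.3018]
tcp_rot: [0.986, -0.168, 0.0, 0.0]
contact_force: [-0.8, 0.2, -0.2]
opening: 1.001
finger_force: 0.0
t 2.0833 pos [ 0.2244 -0.6367  0.3018] rot [[0.944, -0.331, 0.0], [-0.331, -0.944, -0.001], [0.0, 0.001, -1.0]] F [-0.8  0.2 -0.2] op 1.0006803858770068 q [-1.382  0.244  1.5   -0.     1.397  0.526]
t 2.5 pos [ 0.34   -0.4633  0.301 ] rot [[0.944, -0.329, -0.0], [-0.329, -0.944, 0.0], [-0.0, -0.0, -1.0]] F [ 0.7 -0.8  0.6] op 1.0027375738414432 q [-1.114  0.019  1.75   0.     1.373  0.792]
t 2.9167 pos [ 0.4553 -0.2915  0.3014] rot [[0.944, -0.329, 0.0], [-0.329, -0.944, -0.0], [0.0, 0.0, -1.0]] F [ 1.6 -1.3 -0.7] op 0.9985940765281841 q [-0.757 -0.06   1.827  0.     1.374  1.148]
t 3.3333 pos [ 0.5705 -0.1198  0.3014] rot [[0.945, -0.328, 0.0], [-0.328, -0.945, -0.0], [0.0, 0.0, -1.0]] F [ 0.8 -0.8 -0.6] op 0.9979573661978204 q [-0.381  0.038  1.73  -0.     1.373  1.524]
t 3.75 pos [ 0.6392 -0.0167  0.3005] rot [[0.946, -0.325, -0.001], [-0.325, -0.946, -0.0], [-0.001, 0.0, -1.0]] F [-0.1  0.3 -1.1] op 1.0004994102346003 q [-0.184  0.166  1.593 -0.     1.384  1.718]
{'at': [260.3, 164.9], 'score': 0.91} [ 0.64143626 -0.01837743  0.09      ]
998 [ 0.63488572 -0.01511629  0.08985397] ((634.393310546875, -14.81297492980957), (28.69803237915039, 51.7872200012207), 71.2494888305664)
```

View pics/w1.png

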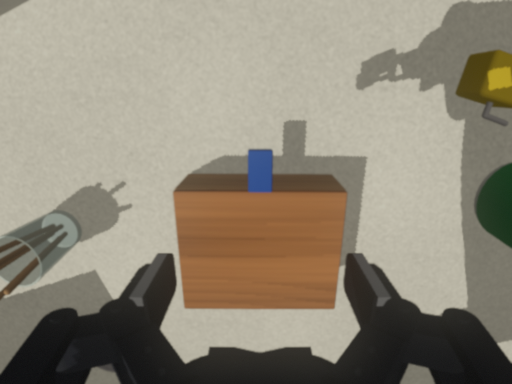

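The tab sits at (260,170), straight between the fingers and aligned. TCP is already over the grip point. Next I'll fit the arm's kinematics to see whether the leaned-back pose is in reach.

```bash
cat > kin.py <<'E'
import numpy as np
from scipy.optimize import least_squares
q=np.array([[.2865,1.5775],[.244,1.5],[.019,1.75],[-.06,1.827],[.038,1.73],[.166,1.593]])
X=np.array([[.2243,-.636,.2299],[.2244,-.6367,.3018],[.34,-.4633,.301],[.4553,-.2915,.3014],[.5705,-.1198,.3014],[.6392,-.0167,.3005]])
q1=np.array([-1.382,-1.382,-1.114,-.757,-.381,-.184])
r=np.hypot(X[:,0],X[:,1]);print(q1-np.arctan2(X[:,1],X[:,0]))
F=lambda p,a,b:(p[0]+p[1]*np.sin(a)+p[2]*np.sin(a+b+p[4]),p[3]+p[1]*np.cos(a)+p[2]*np.cos(a+b+p[4]))
f=lambda p:np.r_[F(p,*q.T)[0]-r,F(p,*q.T)[1]-X[:,2],1e-4*(p[4]),1e-3*p[0]]
s=least_squares(f,[0,.45,.45,.2,0]);p=s.x;print(p,abs(s.fun).max())
for z in(.1,.2,.24,.26,.28,.3):
    a,b=np.meshgrid(np.linspace(-.9,2.22,1500),np.linspace(.21,2.48,1500))
    R,Z=F(p,a,b);w=np.pi-a-b;ok=(abs(Z-z)<.002)&(w>.24)&(w<2.81);i=np.argmin(np.where(ok,R,9));print(z,R.flat[i],a.flat[i],b.flat[i],w.flat[i])
E
python3 kin.py
```

```text
[-0.15025776 -0.15005258 -0.17629864 -0.18751855 -0.1740162  -0.15787953]
[-4.65946688e-06  4.36246537e-01  5.81923980e-01 -1.58950092e-03
  3.37143398e-02] 0.0003819898861191495
0.1 0.3276726970513598 -0.40671114076050696 2.48 1.0683037943503
0.2 0.27715215815895416 -0.7334889926617745 2.48 1.3950816462515676
0.24 0.24271576760333957 -0.8875116744496331 2.48 1.549104328039426
0.26 0.24009405058280103 -0.9 2.455770513675784 1.5858221399140096
0.28 0.24007118742508698 -0.9 2.4163975983989325 1.625195055190861
0.3 0.23929920280129996 -0.9 2.3815677118078717 1.6600249417819217
```

The leaned-back pose is within reach. I'll descend and grip the tab.

```bash
python3 -m inch '[[0,0,0,0.04,0],[0,0,0,0.08,0],[0,0,0,0.12,0],[0,0,0,0.16,0],[0,0,0,0.20,0]]' 25 >/dev/null
python3 -m inch '[[0,0,0,0.02,0],[0,0,0,0.034,0],[0.5,0,0,0.034,0],[1,0,0,0.034,0],[1,0,0,0.034,0]]'
python3 -m inch '[[1,0,0,0,0],[1,0,0,0,0],[1,0,0,0,0],[1,0,0,0,0],[1,0,0,0,0]]'
python3 - <<'E'
import numpy as np
# tool-axis path relative to start, x=-box x, z down
for t in np.arange(0,1.88,.1):
    x=212*(1-np.cos(t))+5*np.sin(t); z=212*np.sin(t)+5*(np.cos(t)-1)
    print(round(t,2),round(-x),round(-z))
E
python3 -c "from h import *;st()"
```

```text
time: 4.73
eef_pos: [0.6405, -0.0197, 0.0701]
tcp_rot: [0.986, -0.168, 0.002, 0.0]
contact_force: [0.5, 0.0, 0.6]
opening: 0.601
finger_force: 0.0
time: 5.15
eef_pos: [0.6413, -0.0174, 0.0707]
tcp_rot: [0.986, -0.168, 0.003, -0.002]
contact_force: [1.2, 4.6, 4.5]
opening: 0.344
finger_force: 30.0
0.0 0 0
0.1 -2 -21
0.2 -5 -42
0.3 -11 -62
0.4 -19 -82
0.5 -28 -101
0.6 -40 -119
0.7 -53 -135
0.8 -68 -151
0.9 -84 -164
1.0 -102 -176
1.1 -120 -186
1.2 -140 -194
1.3 -160 -201
1.4 -181 -205
1.5 -202 -207
1.6 -223 -207
1.7 -244 -205
1.8 -265 -200
t 5.15 pos [ 0.6413 -0.0174  0.0707] rot [[0.944, -0.331, 0.007], [-0.331, -0.944, 0.002], [0.006, -0.004, -1.0]] F [1.2 4.6 4.5] op 0.34368746054663296 q [-0.186  0.381  1.771  0.004  0.983  1.719]
```

Gripped (29 mm). I'll swing the lid along its arc, checking partway.

```bash
python3 -m inch '[[1,-0.002,0,-0.021,0],[1,-0.005,0,-0.042,0],[1,-0.011,0,-0.062,0],[1,-0.019,0,-0.082,0],[1,-0.028,0,-0.101,0]]'
python3 -m inch '[[1,-0.012,0,-0.018,0],[1,-0.025,0,-0.034,0],[1,-0.040,0,-0.050,0],[1,-0.056,0,-0.063,0],[1,-0.074,0,-0.075,0]]'
python3 -c "
from h import *;st();p=cam('scene');save(p,'s2.png')"
```

```text
time: 5.57
eef_pos: [0.6128, -0.0075, 0.1701]
tcp_rot: [0.986, -0.167, 0.001, -0.002]
contact_force: [0.2, 6.4, -3.8]
opening: 0.34
finger_force: 29.2
time: 5.98
eef_pos: [0.5428, 0.0169, 0.245]
tcp_rot: [0.986, -0.167, 0.002, -0.002]
contact_force: [2.9, 7.3, -3.6]
opening: 0.342
finger_force: 30.7
t 5.9833 pos [0.5428 0.0169 0.245 ] rot [[0.944, -0.33, 0.005], [-0.33, -0.944, 0.003], [0.004, -0.005, -1.0]] F [ 2.9  7.3 -3.6] op 0.3423717003094235 q [-0.158 -0.019  1.89   0.004  1.266  1.748]
```

View pics/s2.png

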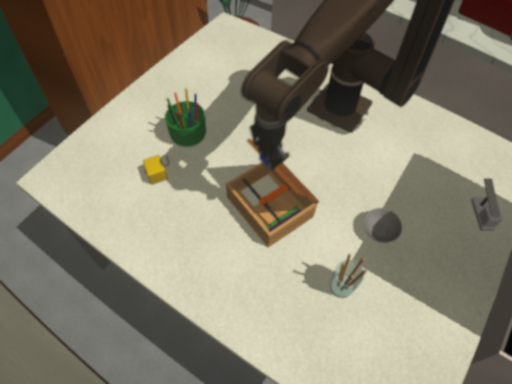

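The lid is about 1 rad open, gripper at (270,150), with the orange stay visible at (275,195). Continuing to about 1.8.

```bash
python3 -m inch '[[1,-0.018,0,-0.010,0],[1,-0.038,0,-0.018,0],[1,-0.058,0,-0.025,0],[1,-0.079,0,-0.029,0],[1,-0.100,0,-0.031,0]]'
python3 -m inch '[[1,-0.021,0,0,0],[1,-0.042,0,0.002,0],[1,-0.063,0,0.007,0],[1,-0.068,0,0.008,0],[1,-0.068,0,0.008,0]]'
python3 -c "from h import *;st()"
```

```text
time: 6.45
eef_pos: [0.4486, 0.0498, 0.2759]
tcp_rot: [0.986, -0.167, 0.003, -0.002]
contact_force: [3.7, 7.7, -2.8]
opening: 0.344
finger_force: 35.3
time: 6.87
eef_pos: [0.3841, 0.0724, 0.2684]
tcp_rot: [0.986, -0.167, 0.004, -0.003]
contact_force: [2.7, 6.0, 0.1]
opening: 0.342
finger_force: 38.9
t 6.8667 pos [0.3841 0.0724 0.2684] rot [[0.944, -0.329, 0.008], [-0.329, -0.944, 0.004], [0.006, -0.006, -1.0]] F [2.7 6.  0.1] op 0.3420829255296236 q [-0.078 -0.427  2.183  0.005  1.378  1.827]
```

```bash
python3 -m inch '[[0.5,0,0,0,0],[0,0,0,0,0],[0,0,0,0,0],[0,0,0,0,0],[0,0,0,-0.02,0]]'
python3 -m inch '[[0,0,0,-0.035,0],[0,0,0,-0.07,0],[0,0.035,0,-0.075,0],[0,0.075,0,-0.075,0],[0,0.115,0,-0.075,0]]'
python3 -m inch '[[0,0,0,0,0],[0,0,0,0,0]]'
python3 - <<'E'
from fit import *
st()
p=cam('wrist');save(p,'w3.png')
for q in['stay_grip','stay_tip','tab_grip']:
    for f in(ctrl.spot_in,ctrl.tip_of):
        for r in f(q,p)[:1]: print(q,r,onz(p,r['at'],.067),pt(p,r['at']))
p=cam('scene')
for r in ctrl.tip_of('tab_grip',p)[:1]:print(r,pt(p,r['at']))
c=np.array([.524,.022]);xb=np.array([-.946,.323]);print('stay expected',c+.038*xb)
E
```

```text
time: 7.28
eef_pos: [0.3819, 0.0702, 0.2825]
tcp_rot: [0.986, -0.168, -0.004, 0.001]
contact_force: [0.1, -0.3, -0.4]
opening: 1.0
finger_force: 0.0
time: 7.7
eef_pos: [0.4942, 0.0317, 0.3633]
tcp_rot: [0.986, -0.167, 0.002, 0.0]
contact_force: [0.0, 0.3, 0.4]
opening: 1.0
finger_force: 0.0
time: 7.87
eef_pos: [0.4935, 0.0313, 0.3592]
tcp_rot: [0.986, -0.168, -0.003, 0.0]
contact_force: [-0.9, 0.5, 0.8]
opening: 0.998
finger_force: 0.0
t 7.8667 pos [0.4935 0.0313 0.3592] rot [[0.943, -0.332, -0.005], [-0.332, -0.943, 0.0], [-0.005, 0.001, -1.0]] F [-0.9  0.5  0.8] op 0.997864485261378 q [-0.142 -0.19   1.842 -0.     1.495  1.767]
stay_grip {'at': [259.4, 141.6], 'score': 0.92} [0.51029262 0.0254165  0.067     ] [0.51036242 0.02539203 0.0674942 ]
stay_grip {'at': [259.6, 157.7], 'score': 0.72} [0.48778774 0.03303345 0.067     ] [0.48779896 0.03302955 0.06705812]
stay_tip {'at': [258.0, 140.8], 'score': 0.59} [0.51206352 0.02694868 0.067     ] [0.51212678 0.02692423 0.06746115]
tab_grip {'at': [260.5, 251.9], 'score': 0.76} [0.33883828 0.08391101 0.067     ] [0.40634802 0.06071374 0.1929414 ]
tab_grip {'at': [255.7, 330.1], 'score': 0.86} [0.18615384 0.14691309 0.067     ] [0.38054923 0.07480215 0.28600914]
{'at': [318.9, 122.6], 'score': 0.96} [0.37812329 0.07108133 0.2898974 ]
stay expected [0.488052 0.034274]
```

View pics/w3.png

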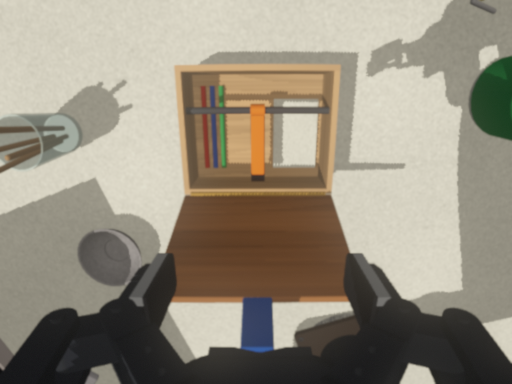

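The lid leans at its stop, and the orange stay runs (258,105)–(258,175), grip at (488,33) mm as expected. I am 62 mm out from the pivot, so I'll keep that for lid clearance and descend while watching the force.

```bash
python3 -m inch '[[0,0,0,0.035,0],[0,0,0,0.07,0],[0,0,0,0.105,0],[0,0,0,0.14,0],[0,0,0,0.175,0]]'
python3 -m inch '[[0,0,0,0.02,0],[0,0,0,0.04,0],[0,0,0,0.06,0],[0,0,0,0.08,0],[0,0,0,0.08,0]]'
python3 -m inch '[[0,0,0,0.015,0],[0,0,0,0.030,0],[0,0,0,0.045,0],[0,0,0,0.06,0],[0,0,0,0.06,0]]'
python3 -c "
from h import *;st();p=cam('scene');save(p,'s4.png')
for r in ctrl.tip_of('tab_grip',p)[:1]:print(r,pt(p,r['at']))"
```

```text
time: 8.73
eef_pos: [0.4922, 0.0326, 0.1854]
tcp_rot: [0.986, -0.167, 0.001, -0.0]
contact_force: [1.1, 0.3, 0.2]
opening: 1.0
finger_force: 0.0
time: 9.15
eef_pos: [0.4891, 0.0329, 0.1024]
tcp_rot: [0.986, -0.167, -0.004, 0.0]
contact_force: [-0.2, 0.2, -0.9]
opening: 1.0
finger_force: 0.0
time: 9.57
eef_pos: [0.4908, 0.0327, 0.0449]
tcp_rot: [0.986, -0.167, -0.002, 0.0]
contact_force: [-0.2, 0.1, -0.3]
opening: 1.001
finger_force: 0.0
t 9.5667 pos [0.4908 0.0327 0.0449] rot [[0.944, -0.33, -0.004], [-0.33, -0.944, 0.001], [-0.004, 0.001, -1.0]] F [-0.2  0.1 -0.3] op 1.0009959277779898 q [-0.14   0.132  2.14  -0.     0.873  1.767]
{'at': [318.9, 125.0], 'score': 0.68} [0.44003264 0.09541224 0.35155911]
```

No contact. Gripping the stay.

```bash
python3 -m inch '[[0.5,0,0,0,0],[1,0,0,0,0],[1,0,0,0,0],[1,0,0,0,0],[1,0,0,0,0]]' 25
python3 -m inch '[[1,0,0,0,0],[1,0,0,0,0],[1,0,0,0,0]]'
python3 - <<'E'
import numpy as np
for t in np.r_[np.arange(.2,1.7,.2),1.69,1.72]: print(round(t,2),round(65*(1-np.cos(t)),1),round(-65*np.sin(t),1))
E
```

```text
time: 10.08
eef_pos: [0.4927, 0.0324, 0.0469]
tcp_rot: [0.986, -0.168, 0.0, -0.0]
contact_force: [0.5, -0.7, 0.2]
opening: 0.298
finger_force: 0.0
time: 10.33
eef_pos: [0.4933, 0.0342, 0.047]
tcp_rot: [0.986, -0.168, 0.001, -0.002]
contact_force: [1.4, 7.6, 1.6]
opening: 0.229
finger_force: 30.3
0.2 1.3 -12.9
0.4 5.1 -25.3
0.6 11.4 -36.7
0.8 19.7 -46.6
1.0 29.9 -54.7
1.2 41.4 -60.6
1.4 54.0 -64.1
1.6 66.9 -65.0
1.69 72.7 -64.5
1.72 74.7 -64.3
```

```bash
python3 -m inch '[[1,0.001,0,-0.013,0],[1,0.005,0,-0.025,0],[1,0.011,0,-0.036,0],[1,0.019,0,-0.045,0],[1,0.029,0,-0.053,0]]'
python3 -m inch '[[1,0.011,0,-0.006,0],[1,0.023,0,-0.010,0],[1,0.036,0,-0.011,0],[1,0.042,0,-0.010,0],[1,0.042,0,-0.010,0]]'
python3 -m inch '[[1,0.002,0,0.001,0],[1,0.004,0,0.001,0],[1,0.004,0,0.001,0]]'
python3 -c "
from h import *;st()"
```

```text
time: 10.75
eef_pos: [0.5177, 0.0257, 0.0983]
tcp_rot: [0.986, -0.168, -0.003, -0.003]
contact_force: [-0.4, 8.0, -5.0]
opening: 0.227
finger_force: 28.0
time: 11.17
eef_pos: [0.5598, 0.011, 0.1099]
tcp_rot: [0.986, -0.168, -0.001, -0.002]
contact_force: [-0.7, 7.6, 3.0]
opening: 0.232
finger_force: 27.9
time: 11.42
eef_pos: [0.5633, 0.0098, 0.1094]
tcp_rot: [0.986, -0.168, -0.001, -0.002]
contact_force: [-2.0, 6.4, 5.1]
opening: 0.228
finger_force: 27.7
t 11.4167 pos [0.5633 0.0098 0.1094] rot [[0.943, -0.331, -0.001], [-0.331, -0.943, 0.005], [-0.002, -0.004, -1.0]] F [-2.   6.4  5.1] op 0.2281311247235478 q [-0.165  0.177  1.946  0.005  1.021  1.741]
```

```bash
python3 -m inch '[[1,0.003,0,0.001,0],[1,0.003,0,0.001,0],[1,0.003,0,0.001,0]]'
python3 -m inch '[[0.5,0,0,0,0],[0,0,0,0,0],[0,0,0,0,0],[0,0,0,0,0]]'
python3 -m inch '[[0,0,0,-0.03,0],[0,0,0,-0.07,0],[0,0,0,-0.11,0],[0,0,0,-0.15,0],[0,0,0,-0.19,0]]'
python3 -m inch '[[0,0,0,-0.04,0],[0,0,0,-0.06,0],[0,0,0,-0.06,0],[0,0,0,-0.06,0],[0,0,0,-0.06,0]]'
python3 - <<'E'
from fit import *
st()
p=cam('wrist');save(p,'w5.png')
c=np.array([.524,.022]);xb=np.array([-.946,.323])
for q in['stay_grip','stay_tip','tab_grip']:
    for f in(ctrl.spot_in,ctrl.tip_of):
        for r in f(q,p)[:1]:
            P=pt(p,r['at']);print(q,r,P,'boxx',(P[:2]-c)@xb)
E
```

```text
time: 11.67
eef_pos: [0.5664, 0.0087, 0.1086]
tcp_rot: [0.986, -0.168, -0.0, -0.002]
contact_force: [-1.3, 7.0, 6.2]
opening: 0.223
finger_force: 26.9
time: 12.0
eef_pos: [0.5658, 0.0064, 0.107]
tcp_rot: [0.986, -0.168, -0.0, 0.0]
contact_force: [-0.6, -0.8, 0.4]
opening: 0.787
finger_force: 0.0
time: 12.42
eef_pos: [0.5656, 0.0064, 0.2989]
tcp_rot: [0.986, -0.168, -0.0, 0.0]
contact_force: [1.4, -0.4, 0.1]
opening: 1.004
finger_force: 0.0
time: 12.83
eef_pos: [0.5655, 0.0065, 0.3556]
tcp_rot: [0.986, -0.168, -0.001, 0.0]
contact_force: [-0.1, -0.2, -0.6]
opening: 0.997
finger_force: 0.0
t 12.8333 pos [0.5655 0.0065 0.3556] rot [[0.944, -0.331, -0.003], [-0.331, -0.944, 0.0], [-0.002, 0.001, -1.0]] F [-0.1 -0.2 -0.6] op 0.9966802591272695 q [-0.168 -0.024  1.695 -0.     1.472  1.74 ]
stay_grip {'at': [257.4, 172.7], 'score': 0.84} [0.55974078 0.01130455 0.14618716] boxx -0.03726540696891972
stay_grip {'at': [262.5, 173.7], 'score': 0.85} [0.55961297 0.00491137 0.15878483] boxx -0.03920949721671198
stay_tip {'at': [256.8, 173.2], 'score': 0.86} [0.55943842 0.01218343 0.14638244] boxx -0.036695496533153626
stay_tip {'at': [254.6, 176.6], 'score': 0.61} [0.56078263 0.01423972 0.16451222] boxx -0.03730293954900628
tab_grip {'at': [259.9, 299.8], 'score': 0.69} [0.40963906 0.06067655 0.18245416] boxx 0.12067797824054878
```

View pics/w5.png

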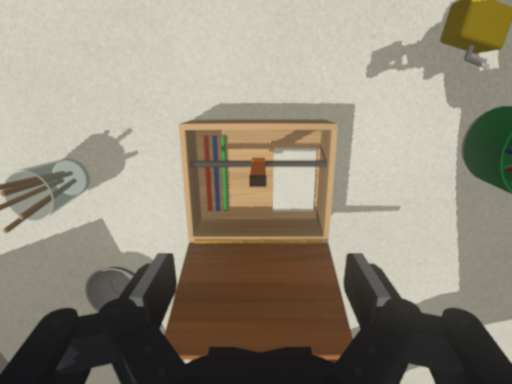

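The stay stands up: its tip shows at (258,178), measured box x ≈ −40, z ≈ 0.16, which is its stop. Back over the leaning tab to re-grip it.

```bash
python3 -m inch '[[0,-0.04,0,-0.005,0],[0,-0.08,0,-0.01,0],[0,-0.12,0,-0.01,0],[0,-0.16,0,-0.01,0],[0,-0.198,0,-0.01,0]]' 30
python3 -m inch '[[0,0,0,0,0],[0,0,0,0.03,0],[0,0,0,0.06,0],[0,0,0,0.09,0],[0,0,0,0.10,0]]'
python3 -m inch '[[0,0,0,0,0],[0.5,0,0,0,0],[1,0,0,0,0],[1,0,0,0,0],[1,0,0,0,0]]'
python3 -m inch '[[1,0,0,0,0],[1,0,0,0,0],[1,0,0,0,0],[1,0,0,0,0]]'
python3 - <<'E'
from h import *
st();c=np.array([.524,.022]);xb=np.array([-.946,.323])
s=ctrl.get_state();print('boxx',(np.array(s['eef_pos'][:2])-c)@xb)
f=lambda t:np.array([212*np.cos(t)-5*np.sin(t),-212*np.sin(t)-5*np.cos(t)])
for t in np.r_[np.arange(1.85,.5,-.1),.59]: print(round(t,2),np.round(f(t)-f(1.85)))
E
```

```text
time: 13.6
eef_pos: [0.3773, 0.0725, 0.367]
tcp_rot: [0.986, -0.168, -0.0, -0.0]
contact_force: [-0.2, -0.1, -0.7]
opening: 1.001
finger_force: 0.0
time: 14.02
eef_pos: [0.3771, 0.0722, 0.2626]
tcp_rot: [0.986, -0.167, -0.004, 0.0]
contact_force: [0.1, -0.4, -1.0]
opening: 1.002
finger_force: 0.0
time: 14.43
eef_pos: [0.3801, 0.0719, 0.2692]
tcp_rot: [0.986, -0.168, 0.002, -0.0]
contact_force: [-0.2, 0.3, 0.2]
opening: 0.454
finger_force: 0.0
time: 14.77
eef_pos: [0.3805, 0.0736, 0.2693]
tcp_rot: [0.986, -0.168, 0.002, -0.003]
contact_force: [2.8, 6.2, 1.8]
opening: 0.345
finger_force: 33.8
t 14.7667 pos [0.3805 0.0736 0.2693] rot [[0.944, -0.331, 0.005], [-0.331, -0.944, 0.005], [0.004, -0.006, -1.0]] F [2.8 6.2 1.8] op 0.345032742018989 q [-0.076 -0.435  2.187  0.005  1.385  1.831]
boxx 0.15237855335152994
1.85 [0. 0.]
1.75 [21. -5.]
1.65 [41. -9.]
1.55 [ 63. -10.]
1.45 [84. -9.]
1.35 [105.  -6.]
1.25 [125.  -0.]
1.15 [145.   7.]
1.05 [164.  16.]
0.95 [182.  27.]
0.85 [199.  40.]
0.75 [215.  54.]
0.65 [229.  70.]
0.55 [241.  87.]
0.59 [237.  80.]
```

Gripped. Lowering down to about 0.75, with checks.

```bash
python3 -m inch '[[1,0.021,0,-0.005,0],[1,0.041,0,-0.009,0],[1,0.063,0,-0.010,0],[1,0.084,0,-0.009,0],[1,0.105,0,-0.006,0]]'
python3 -m inch '[[1,0.020,0,0.006,0],[1,0.040,0,0.013,0],[1,0.059,0,0.022,0],[1,0.077,0,0.033,0],[1,0.094,0,0.046,0]]'
python3 -m inch '[[1,0.008,0,0.007,0],[1,0.016,0,0.014,0],[1,0.016,0,0.014,0]]'
python3 - <<'E'
from fit import *
st();p=cam('scene');save(p,'s6.png')
for q in('stay_tip','stay_grip','tab_grip'):
  for r in ctrl.tip_of(q,p)[:1]:print(q,r,pt(p,r['at']))
E
```

```text
time: 15.18
eef_pos: [0.4798, 0.039, 0.2751]
tcp_rot: [0.986, -0.167, 0.001, -0.003]
contact_force: [1.1, 6.8, 2.1]
opening: 0.343
finger_force: 36.9
time: 15.6
eef_pos: [0.5709, 0.0072, 0.2305]
tcp_rot: [0.986, -0.168, 0.004, -0.002]
contact_force: [4.4, 5.4, 6.0]
opening: 0.342
finger_force: 38.5
time: 15.85
eef_pos: [0.5865, 0.0018, 0.2155]
tcp_rot: [0.986, -0.168, 0.005, -0.002]
contact_force: [4.9, 4.3, 4.6]
opening: 0.345
finger_force: 39.2
t 15.85 pos [0.5865 0.0018 0.2155] rot [[0.943, -0.331, 0.01], [-0.331, -0.943, 0.003], [0.008, -0.006, -1.0]] F [4.9 4.3 4.6] op 0.34473975357276093 q [-0.172  0.101  1.821  0.005  1.21   1.735]
stay_tip {'at': [263.9, 182.3], 'score': 0.58} [0.55470115 0.0142983  0.16608447]
stay_grip {'at': [261.9, 191.4], 'score': 0.56} [0.56138375 0.01343358 0.1267086 ]
tab_grip {'at': [255.9, 172.6], 'score': 0.61} [0.60276473 0.01795005 0.27125681]
```

View pics/s6.png

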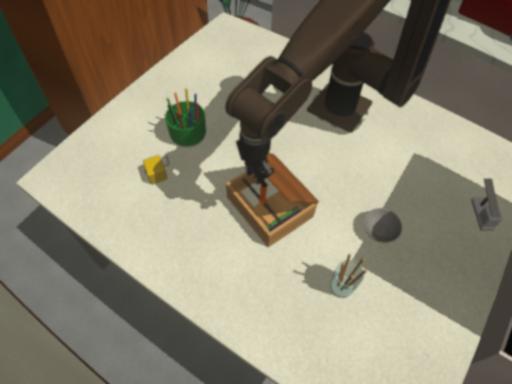

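The stay is still up at (263,190), and the lid is seen almost edge-on in the gripper at (255,170). Now the last stretch, slowly.

```bash
python3 -m inch '[[1,0.005,0,0.005,0],[1,0.009,0,0.010,0],[1,0.013,0,0.015,0],[1,0.016,0,0.020,0],[1,0.016,0,0.020,0]]'
python3 -m inch '[[1,0.003,0,0.004,0],[1,0.006,0,0.008,0],[1,0.006,0,0.008,0]]'
python3 -m inch '[[1,0.002,0,0.003,0],[1,0.002,0,0.003,0],[1,0.002,0,0.003,0]]'
```

```text
time: 16.47
eef_pos: [0.6022, -0.0037, 0.1968]
tcp_rot: [0.986, -0.168, 0.007, -0.002]
contact_force: [7.5, 4.4, 5.7]
opening: 0.343
finger_force: 40.2
time: 16.72
eef_pos: [0.6078, -0.0056, 0.1889]
tcp_rot: [0.986, -0.168, 0.006, -0.002]
contact_force: [7.6, 3.6, 4.7]
opening: 0.35
finger_force: 40.6
time: 16.97
eef_pos: [0.6095, -0.0062, 0.1863]
tcp_rot: [0.986, -0.168, 0.006, -0.002]
contact_force: [8.2, 3.8, 4.7]
opening: 0.342
finger_force: 40.8
```

```bash
python3 -m inch '[[1,-0.003,0,0.002,0],[1,-0.004,0,0.003,0],[1,-0.004,0,0.003,0]]'
python3 -m inch '[[1,0,0,0.003,0],[1,0,0,0.003,0],[1,0,0,0.003,0]]'
python3 -m inch '[[1,0,0,0.003,0],[1,0,0,0.003,0],[1,0,0,0.003,0]]'
```

```text
time: 17.22
eef_pos: [0.6092, -0.0061, 0.1868]
tcp_rot: [0.986, -0.168, 0.012, -0.001]
contact_force: [13.3, 2.1, 9.5]
opening: 0.346
finger_force: 41.3
time: 17.47
eef_pos: [0.6104, -0.0065, 0.1848]
tcp_rot: [0.986, -0.167, 0.014, -0.001]
contact_force: [15.0, 2.1, 10.5]
opening: 0.342
finger_force: 41.7
time: 17.72
eef_pos: [0.6116, -0.0069, 0.1828]
tcp_rot: [0.986, -0.168, 0.015, -0.001]
contact_force: [15.7, 0.3, 11.8]
opening: 0.348
finger_force: 42.1
```

The lid still follows its arc and has not landed. I'll relieve the radial force outward and keep lowering.

```bash
python3 -m inch '[[1,0.004,0,0.001,0],[1,0.008,0,0.002,0],[1,0.008,0,0.002,0]]'
python3 -m inch '[[1,0.002,0,0.003,0],[1,0.002,0,0.003,0],[1,0.002,0,0.003,0]]'
python3 -m inch '[[1,0.002,0,0.003,0],[1,0.002,0,0.003,0],[1,0.002,0,0.003,0]]'
python3 - <<'E'
from fit import *
P,c=cloud(cam('top'))
xb=np.array([-.946,.323]);yb=np.array([-.323,-.946]);B=(P[:,:2]-[.524,.022]);bx=B@xb;by=B@yb
m=(bx>-.06)&(bx<.08)&(abs(by)>.06)&(abs(by)<.1)&(P[:,2]>.09)&(P[:,2]<.3)
k=np.polyfit(bx[m],P[m,2],1);k=np.polyfit(bx[m],P[m,2],1);print(m.sum(),np.arctan(-k[0]),np.std(P[m,2]-np.polyval(k,bx[m])))
E
```

```text
time: 17.97
eef_pos: [0.6148, -0.008, 0.1772]
tcp_rot: [0.986, -0.168, 0.008, -0.002]
contact_force: [8.7, 3.5, 8.2]
opening: 0.344
finger_force: 42.0
time: 18.22
eef_pos: [0.6151, -0.0081, 0.1766]
tcp_rot: [0.986, -0.168, 0.006, -0.002]
contact_force: [-1.1, 4.6, 19.8]
opening: 0.347
finger_force: 43.0
time: 18.47
eef_pos: [0.6154, -0.0082, 0.1761]
tcp_rot: [0.986, -0.167, 0.003, -0.002]
contact_force: [-11.1, 5.9, 30.3]
opening: 0.346
finger_force: 43.9
907 0.5795951491213879 0.0022374180537297916
```

It has landed: position stopped, force rose, and the lid measures 0.58 rad. I'll back off the press, release and lift.

```bash
python3 -m inch '[[1,-0.003,0,-0.005,0],[1,-0.003,0,-0.005,0]]'
python3 -m inch '[[0.7,0,0,0,0],[0.4,0,0,0,0],[0,0,0,0,0],[0,0,0,0,0],[0,0,0,0,0]]'
python3 -m inch '[[0,0,0,-0.02,0],[0,0,0,-0.05,0],[0,0,0,-0.09,0],[0,0,0,-0.13,0],[0,0,0,-0.17,0]]'
python3 -m inch '[[0,0,0,0,0],[0,0,0,0,0],[0,0,0,0,0],[0,0,0,0,0],[0,0,0,0,0]]'
python3 - <<'E'
from fit import *
p=cam('top');P,c=cloud(p)
xb=np.array([-.946,.323]);yb=np.array([-.323,-.946]);B=(P[:,:2]-[.524,.022]);bx=B@xb;by=B@yb
m=(bx>-.06)&(bx<.08)&(abs(by)>.06)&(abs(by)<.1)&(P[:,2]>.09)&(P[:,2]<.3)
k=np.polyfit(bx[m],P[m,2],1);print(m.sum(),np.arctan(-k[0]))
for q in['caddy','tumbler','sharpener','dish']:
    r=ctrl.tip_of(q,p);print(q,r[:1])
save(cam('scene'),'s7.png');st()
E
```

```text
time: 18.68
eef_pos: [0.6149, -0.008, 0.1771]
tcp_rot: [0.986, -0.168, 0.008, -0.001]
contact_force: [7.2, 3.0, 11.5]
opening: 0.344
finger_force: 42.4
time: 19.1
eef_pos: [0.6087, -0.0086, 0.1691]
tcp_rot: [0.986, -0.168, -0.001, 0.0]
contact_force: [0.4, 0.0, -0.0]
opening: 0.892
finger_force: 0.0
time: 19.52
eef_pos: [0.6087, -0.0087, 0.3406]
tcp_rot: [0.986, -0.168, -0.001, 0.0]
contact_force: [0.7, 0.9, 0.2]
opening: 1.001
finger_force: 0.0
time: 19.93
eef_pos: [0.6086, -0.0085, 0.3373]
tcp_rot: [0.986, -0.168, -0.003, -0.0]
contact_force: [-0.8, 0.8, 0.9]
opening: 1.001
finger_force: 0.0
490 0.583805366212405
caddy [{'at': [376.1, 229.4], 'score': 0.89}]
tumbler [{'at': [146.9, 165.6], 'score': 0.79}]
sharpener [{'at': [364.1, 167.2], 'score': 0.76}]
dish [{'at': [141.8, 240.2], 'score': 0.91}]
t 20.2333 pos [ 0.6093 -0.0085  0.3398] rot [[0.944, -0.33, -0.001], [-0.33, -0.944, 0.0], [-0.001, 0.0, -1.0]] F [ 0.7  0.2 -0.1] op 1.0003883649268663 q [-0.18   0.081  1.616  0.     1.445  1.727]
```

View pics/s7.png

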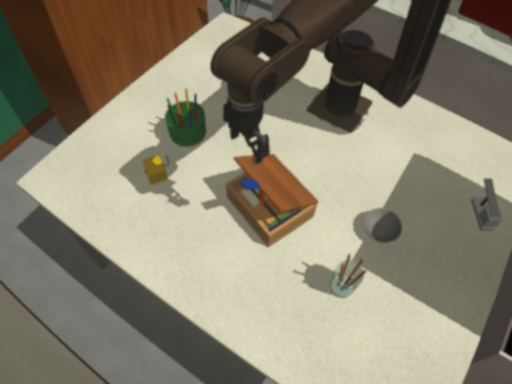

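The lid leans at 0.58 rad with the gripper clear above it at (255,140). The blue tab shows at (248,184), and the bystanders are in place. Handing in.

```bash
python3 -c "from plant import ctrl;print(ctrl.sign_off())"
```

```text
the job is handed in; nothing more can be done
None
```

The drawing board is set up and handed in at about 20 s: the stay is up, the lid rests on its tip at about 0.58 rad, the gripper is clear, and the bystanders are where they stood; no verdict was returned.

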